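# Load, clamp and start the jar steriliser

## Task

Get the jars sterilising: press the red pedal fully down so the clear lid opens, stand every jar from the worktop upright inside the steel chest, then ease the pedal back fully up so that the lid closes without slamming. Then swing the blue click-handle wrench clockwise until the clamp is home and the handle trips, and only after that turn the white programme knob clockwise past its click. Leave the other kitchen things where they are.

Things in the scene. Friction and masses are not known exactly. Their poses are not given: they have to be found in the camera images.
- chest: jar steriliser, fixed: open steel box 190 (x) by 260 (y) by 120 mm high, walls and floor 6 mm; holds four jars two by two (at x = +-42, y = +-60 mm). Origin: centre of its underside; x away from the robot, turned up to 0.12 rad. Clear lid hinged on the far (+x) rim, red pedal on the near face, grey bracket with bolt and blue wrench on the -y side, black console 100 mm high with knob on the +y side
- jar1: jar of apple filling: amber glass body 60 mm across with a flat brass cap, 55 mm high in all, and on the cap an upright wooden grip knob 24 mm across and 32 mm tall (heights 55 to 87 mm). Stands upright, 0.25 kg. Origin: centre of the underside; z up. Between two and four of the four jars are present; an absent one has no pose. 
- jar2: jar of apple filling: amber glass body 60 mm across with a flat brass cap, 55 mm high in all, and on the cap an upright wooden grip knob 24 mm across and 32 mm tall (heights 55 to 87 mm). Stands upright, 0.25 kg. Origin: centre of the underside; z up. Between two and four of the four jars are present; an absent one has no pose. 
- jar3: jar of apple filling: amber glass body 60 mm across with a flat brass cap, 55 mm high in all, and on the cap an upright wooden grip knob 24 mm across and 32 mm tall (heights 55 to 87 mm). Stands upright, 0.25 kg. Origin: centre of the underside; z up. Between two and four of the four jars are present; an absent one has no pose. 
- jar4: jar of apple filling: amber glass body 60 mm across with a flat brass cap, 55 mm high in all, and on the cap an upright wooden grip knob 24 mm across and 32 mm tall (heights 55 to 87 mm). Stands upright, 0.25 kg. Origin: centre of the underside; z up. Between two and four of the four jars are present; an absent one has no pose. 
- lid (a joint): angle of the clear lid, rad: 0 shut, 1.9 fully open (leaning back past upright). Linked to the pedal: lid = 3.8 x pedal
- pedal (a joint): angle of the red pedal, rad: 0 fully up (lid shut, slopes 0.2 rad up to the robot), 0.5 fully down (lid open, slopes 0.3 rad down). Stays where it is left; 5 to 12 N on the pad moves it down, less lifts it. Its level hinge lies along the chest's y axis, 100 mm on the -x side of the chest's origin, 85 mm above the worktop
- pedal_pad (a point): middle of the red pad, 95 mm from the pedal's hinge; 104 mm above the worktop when up, 57 mm when down. The pad is 50 mm long (x), 40 wide (y), 12 thick; push it down from above, pinch it across its 40 mm to lift it
- bolt (a joint): turn of the clamp bolt, rad, clockwise from above: starts at 0 to 0.2; at 1.0 the brass claw lies over the lid and the bolt is home (hard stop). Takes about 0.6 N m and stays where it is left
- click (a joint): bend of the wrench's breakaway joint, rad, clockwise: 0 straight, 0.3 tripped. It holds up to about 1.4 N m, so it stays straight until the bolt is home, then snaps over to 0.3 and stays
- bolt_axis (a point): on the vertical axis of the bolt, at the mid-height of the wrench (157 mm above the worktop)
- wrench_grip (a point): mid-width and mid-height point of the blue wrench handle, 145 mm from the bolt axis when straight, 100 mm from the breakaway joint (yellow disc, 45 mm from the bolt axis). Handle level, 20 mm wide, 22 high, blue from 65 to 195 mm from the bolt axis; points to the chest's -y side at first, swings clockwise towards the robot by about 1.3 rad. 14 to 16 N sideways here trips it
- knob (a joint): turn of the programme knob, rad, clockwise from above: 0 off, 0.9 on (end stop). An over-centre detent (about 0.12 N m at first) springs it back before 0.45 and on to 0.9 after it
- knob_grip (a point): on the knob's vertical axis, 24 mm above the console top, at the height to grip (125 mm above the worktop). The knob is a white bar 50 mm long and 15 mm wide, its top 136 mm above the worktop, on a flat disc 48 mm across; at 0 the bar lies along the chest's x axis
- coffee_tin: red coffee tin, 100 x 140 x 160 mm; not part of the job, leave it alone. Origin: centre of its underside
- spoon: steel spoon, 160 mm long, lying flat; not part of the job, leave it alone. Origin: on the spoon, on the worktop
- shaker: green glass shaker, 44 mm across, 85 mm high; not part of the job, leave it alone. Origin: centre of its underside
- sugar: clear jar with a white cap, 80 mm across, 120 mm high; not part of the job, leave it alone. Origin: centre of its underside
- butter_dish: blue butter dish, 60 x 120 x 30 mm; not part of the job, leave it alone. Origin: centre of its underside

How it is judged:
By the outcome, as a careful person would: the job done as asked, in the order asked, and still so for the second after the job is handed in, with the robot touching nothing.
Of jar1, jar2, jar3, jar4 only 2 to 4 are there at a start; the rules pass over those that are not, and their reading is None.
At some moment in a run one of jar1, jar2, jar3, jar4 may be knocked a few centimetres aside while the robot is not near it.
It also fails if it takes over 210 s, if anything falls off the work surface, if the arm or the gripper's body presses on something with over 40 N, if the wrist force passes 120 N, or if a joint passes its speed limit or range.

## Robot

A 7-joint arm with a two-finger parallel gripper is mounted at the origin on the work surface. World frame = base frame: x ahead of the robot, y to its left, z up, the work surface at z = 0. Lengths are in m, angles in rad, forces in N, time in s.
With the tool pointing down it reaches from about 0.425 to 0.925 m from the base axis. Payload 6.8 kg.
Tool frame: the origin (TCP) lies between the finger pads; the fingertips stand 22 mm ahead of it and the grasp point (between the pads) lies 3 mm ahead of it; z points along the fingers, y is the line along which they close (so a half turn about z gives the same grasp; the last joint's range is limited). The gripper opens to 85 mm and grips with 20 to 120 N. Pads are 22 mm wide; open, the fingers measure 114 mm over their backs; the gripper's body (76 mm by 85 mm) begins 54 mm behind the grasp point. The pads swing forward as they close: fully open they stand 13 mm farther back than shut.
Start: joints at [-1.35, 0.477, 0.022, 1.555, -0.011, 1.109, -0.083], TCP at [0.218, 0.639, 0.253] pointing down, gripper open.
Joint ranges: [-2.96, 2.96], [-0.34, 2.1], [-1.41, 1.46], [0.24, 2.44], [-1.37, 4.51], [0.17, 1.92], [-2.96, 2.96]. Speed limits (rad/s): [2.39, 2.39, 3.14, 3.14, 3.14, 3.14, 3.14].

## Interface

Orientations are given as a unit quaternion [w, x, y, z].
In Python, from station import bot gives the robot as it stands.
- The arm moves only by the tool servo_tool, never from a script. Its argument "motion" is a list that holds one entry, the list of rows, each a list of 5 numbers: the opening, from 0 (shut) to 1 (fully open), then the shift along the world's x, y, z each as a share of 0.04 m, from -1 to 1, then the turn about the world's z as a share of 0.12 rad, from -1 to 1. A call has 1 to 20 rows; each row shifts and turns the commanded pose from where the row before left it; what a row does not reach is not made up. A row lasts 1/10 s, in which the tool goes at most 50 mm and 8.59 degrees, less where a joint would pass 70% of its speed; a pose out of reach is approached as far as the arm can. A call with a number of a shift or a turn outside -1 to 1 is refused whole. A call with a gripper value outside its range is refused whole. The fingers move at their own pace and stop on an object; "newtons" is the grip in N (left out, the last holds). Time passes only in rows, so rows that do not move let the fingers close. It gives the time, the measured TCP pose, the force, the opening and the grip force at its end, in the units of the state.
- bot.get_obs(): the state, without advancing time (a new reading comes with each control period).
- bot.read_camera(name): name is "side" or "top"; returns (picture, depth): 384x512x3 uint8, red, green, blue; 384x512 float32, m along the optical axis (not along the pixel's ray), 0 where there is no reading.
- bot.get_calibration(name): a dict with "fovy" (degrees; the focal length in pixels is half the picture's height over the tangent of half this angle, whatever the lens; pixels are square), "cx", "cy" (the principal point, pixels), "k1" (the pictures are not rectified: a ray, as slopes to the right and down, at radius r is drawn at 1 + k1 r^2 times it, then the intrinsics apply), "view" (4x4, takes a point from world to camera coordinates). Camera axes: x right, y down, z forward; pixel columns grow to the right and rows downward; lengths in m; the calibration is good to about 2 mm. A picture is of the moment at which its call begins. get_calibration takes no time and is no camera call.
- bot.hand_in(): hands the job in; it is judged then, once.
The state is a dict: "t": time; "q": joint angles; "joint_vel": joint speeds; "joint_torque": joint torques, N m; "eef_pos": TCP position; "tool_rot": TCP orientation; "contact_force": force on the tool from outside, world axes, zero at the start; "torque": the same for the moment, N m; "gripper_width": opening from 0.0 (shut) to 1.0 (fully open); "grasp_force": force on a finger pad.
Only numpy, scipy, OpenCV 4.12 (cv2) and the standard library are available. Lean on these libraries where they do the work, as an engineer would, in place of code of your own. Each camera call takes 0.05 s, during which the arm holds its last target. There are 200 camera calls.

## Working session

There is one attempt and no reset: what is moved stays moved. The work goes in short steps, Python scripts to look and compute and a tool call to move; the robot and the scene stay as the last step left them, time stands still between calls to the robot, and variables do not carry over. Pictures are saved under pics/ and viewed, at most 14 in all, crops included, and the job is handed in when it is done.

Besides the shell and the picture viewer there is one more tool, called after "Call:" in YAML: its name, and indented under it one key for each argument. servo_tool: Moves the arm, as the interface text tells. Shift numbers are shares of 0.04 m and turn numbers shares of 0.12 rad, none past 1 either way. Its arguments: {"type":"object","properties":{"motion":{"type":"array"},"newtons":{"type":"number"}},"required":["motion"]}

```bash
ls; mkdir -p pics; cat > h.py <<'E'
import numpy as np, cv2
from station import bot
def cal(n):
    c=bot.get_calibration(n); V=np.array(c["view"]); return c,V
def rays(n,uv):
    c,V=cal(n); uv=np.atleast_2d(np.array(uv,float)); f=192/np.tan(np.radians(c["fovy"])/2)
    d=(uv-[c["cx"],c["cy"]])/f; s=d.copy()
    for _ in range(20): s=d/(1+c["k1"]*(s**2).sum(1,keepdims=True))
    R=V[:3,:3]; return -R.T@V[:3,3], np.c_[s,np.ones(len(s))]@R
def plane(n,uv,z):
    o,d=rays(n,uv); return o+d*((z-o[2])/d[:,2])[:,None]
def deep(n,uv,D):
    o,d=rays(n,uv); uv=np.atleast_2d(np.array(uv)).astype(int); return o+d*D[uv[:,1],uv[:,0]][:,None]
def cloud(n,D):
    v,u=np.mgrid[0:384,0:512]; o,d=rays(n,np.c_[u.ravel(),v.ravel()]); P=o+d*D.ravel()[:,None]; P[D.ravel()==0]=np.nan
    return P.reshape(384,512,3)
def shot(n,name=None):
    I,D=bot.read_camera(n)
    if name: cv2.imwrite(f"pics/{name}.png",cv2.cvtColor(I,cv2.COLOR_RGB2BGR)); np.savez(f"pics/{name}.npz",I=I,D=D)
    return I,D
E
python3 - <<'E'
from h import *
for n in("top","side"):
    I,D=shot(n,n+"0"); c,V=cal(n); print(n,c["fovy"],c["cx"],c["cy"],c["k1"],-V[:3,:3].T@V[:3,3],V[:3,:3].round(2).tolist())
o=bot.get_obs(); print(o)
E
```

```text
pics
top 55.84731716484116 252.38671222258034 192.19470278065972 -0.060364660597593725 [ 0.43945682 -0.01641436  1.235295  ] [[-0.02, -1.0, 0.0], [-1.0, 0.02, -0.09], [0.09, -0.01, -1.0]]
side 50.19896079727302 253.58920902013026 190.5346423671765 -0.07289979400717796 [-0.19181808 -0.82504077  1.08843069] [[0.74, -0.67, 0.01], [-0.45, -0.5, -0.74], [0.5, 0.54, -0.68]]
{'t': 0.1, 'q': array([-1.35011427,  0.47773734,  0.02234767,  1.55637366, -0.01151755,
        1.10930496, -0.08309879]), 'joint_vel': array([-2.50878130e-04, -1.41231609e-03,  8.79538825e-05, -3.09343828e-03,
       -1.13672507e-03, -7.25648932e-04, -1.69928271e-04]), 'joint_torque': array([ 4.76533853e-03, -5.97760642e+01,  1.61404006e+00, -2.81955904e+01,
        1.28719892e-02,  5.13788138e-03,  2.82127695e-05]), 'eef_pos': array([0.21779338, 0.638357  , 0.25240076]), 'tool_rot': array([-8.36657839e-05,  1.63647231e-01,  9.86518558e-01, -8.43485136e-04]), 'contact_force': array([ 1.23964883,  0.75122154, -0.29870236]), 'torque': array([ 0.02294921,  0.00390081, -0.06488013]), 'grasp_force': 0.0, 'gripper_width': 1.0002420616005818}
```

```bash
sleep 4; python3 -c "
import cv2
for n in('top0','side0'):
    a=cv2.imread(f'pics/{n}.png'); cv2.imwrite(f'pics/{n}b.png',cv2.resize(a,(800,600)))"
```

```text
(no output)
```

View pics/top0.png

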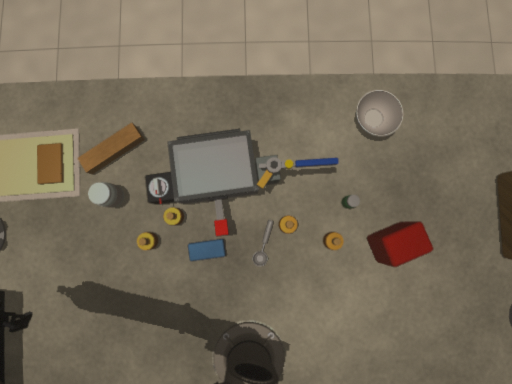

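View pics/side0.png

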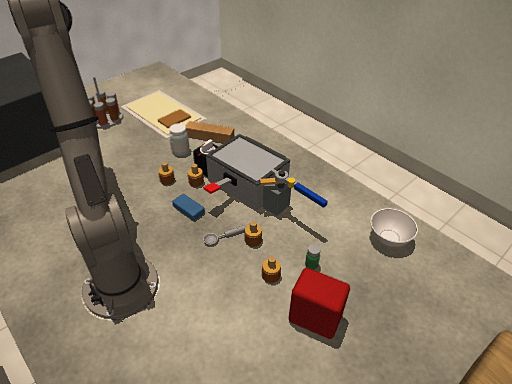

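```bash
cat > m.py <<'E'
from h import *
def blobs(n,I,D,name,lo,hi,box,zr,amin=15):
    P=cloud(n,D); H=cv2.cvtColor(I,cv2.COLOR_RGB2HSV); m=cv2.inRange(H,np.array(lo),np.array(hi)).astype(bool)
    v,u=np.mgrid[0:384,0:512]; m&=(u>box[0])&(u<box[2])&(v>box[1])&(v<box[3])&(P[...,2]>zr[0])&(P[...,2]<zr[1])
    k,L,S,C=cv2.connectedComponentsWithStats(m.astype(np.uint8))
    for i in range(1,k):
        if S[i,4]>=amin:
            Q=P[L==i]; r=cv2.minAreaRect((Q[:,:2]*1000).astype(np.float32))
            print(n,name,S[i,4],C[i].round(1),"med",np.median(Q,0).round(4),"rect",np.round(r[0],1),np.round(r[1],1),round(r[2],1))
E
python3 - <<'E'
from m import *
for n,bx in(("top",(70,90,370,280)),("side",(140,120,400,300))):
    d=np.load(f"pics/{n}0.npz"); I,D=d["I"],d["D"]
    blobs(n,I,D,"jarcap",(8,100,60),(30,255,255),bx,(.035,.075))
    blobs(n,I,D,"jarknob",(5,60,40),(30,255,255),bx,(.075,.1),8)
    blobs(n,I,D,"pad",(0,150,80),(6,255,255),bx,(.06,.14))
    blobs(n,I,D,"blue",(105,120,40),(130,255,255),bx,(.13,.2))
    blobs(n,I,D,"yellow",(20,120,120),(35,255,255),bx,(.13,.25),6)
    blobs(n,I,D,"white",(0,0,150),(180,60,255),bx,(.115,.16),6)
    blobs(n,I,D,"chest",(0,0,0),(180,90,255),(165,125,262,206) if n=="top" else bx,(.112,.135),50)
E
```

```text
top jarcap 1192 [109.1 147.1] med [0.7071 0.4545 0.0498] rect [708.  456.5] [ 62.7 221.9] 32.9
top jarcap 217 [172.8 216.1] med [0.4723 0.2345 0.0548] rect [473.  241.7] [57.5 52.8] 89.0
top jarcap 219 [287.7 224.4] med [ 0.4388 -0.1337  0.0548] rect [ 437.7 -137. ] [57.8 55.5] 88.4
top jarcap 215 [146.5 240.3] med [0.3961 0.3219 0.0546] rect [395.3 327.9] [55.9 55. ] 53.4
top jarcap 206 [333.  240.7] med [ 0.3826 -0.2797  0.0546] rect [ 382.3 -285.6] [51.8 55.1] 42.3
top jarknob 45 [169.7 216. ] med [0.4719 0.2402 0.0872] rect [471.9 241. ] [24.4 19.1] 89.0
top jarknob 45 [289.3 224.3] med [ 0.4391 -0.1369  0.0862] rect [ 439.2 -138.3] [22.3 18.9] 88.7
top jarknob 49 [142.8 241. ] med [0.3945 0.3262 0.0864] rect [394.4 327.8] [24.7 19.1] 87.3
top jarknob 39 [336.3 241. ] med [ 0.3825 -0.2859  0.087 ] rect [ 382.3 -284.8] [19.1 18.3] 1.3
top pad 197 [220.9 227.3] med [0.434  0.0766 0.1102] rect [433.7  77.2] [47.7 39.3] 7.0
top blue 234 [316.6 161.8] med [ 0.6226 -0.2172  0.1682] rect [ 622.6 -216.1] [ 18. 124.] 3.0
top yellow 56 [288.6 163.4] med [ 0.6197 -0.1329  0.1691] rect [ 618
[... 1389 characters left out ...]
237  0.1638] rect [ 623.4 -221. ] [ 25.4 130.2] 3.6
side yellow 32 [290.9 179.9] med [ 0.6189 -0.1352  0.1679] rect [ 619.5 -132.7] [26.9 22.5] 59.7
side white 116 [176.7 127.6] med [0.5447 0.4549 0.119 ] rect [547.  456.3] [71.1 61. ] 44.1
side white 1514 [247.7 158.2] med [0.6243 0.0934 0.1253] rect [627.3  88.8] [160.3 257.1] 6.6
side white 23 [207.  141.9] med [0.5662 0.2684 0.1351] rect [563.5 271.2] [44.4 15.6] 5.9
side chest 134 [177.  127.9] med [0.5451 0.4532 0.1187] rect [548.1 455.6] [70.9 64.2] 41.5
side chest 2355 [247.5 158.9] med [0.6202 0.09   0.1257] rect [629.4  98.6] [206.1 266.3] 5.8
side chest 62 [206.7 144.7] med [0.5613 0.2666 0.1248] rect [564.  269.7] [52.  18.6] 5.3
```

```bash
python3 - <<'E'
import cv2
a=cv2.imread('pics/top0.png')[110:270,120:360]; cv2.imwrite('pics/c1.png',cv2.resize(a,(800,533),interpolation=cv2.INTER_CUBIC))
E
```

```text
(no output)
```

View pics/c1.png

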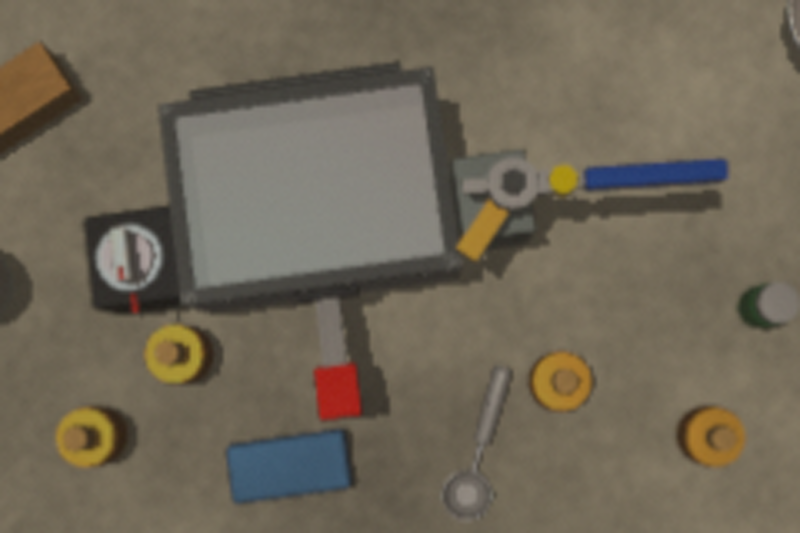

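The pictures show four jars, top-view knobs at (170,216), (143,241), (289,224) and (336,241). The chest is centred near (212,165), the red pad is at (221,227), the blue wrench at (317,162) and the white knob at (155,185). Measured heights match the given ones: caps 0.055, knobs 0.087, wrench top 0.168, programme knob 0.136. The chest yaw is about 0.11.

Call:
servo_tool:
  motion:
    - [[0,0.337,-0.879,0,0.229],[0,0.337,-0.879,0,0.229],[0,0.337,-0.879,0,0.229],[0,0.337,-0.879,0,0.229],[0,0.337,-0.879,0,0.229],[0,0.337,-0.879,0,0.229],[0,0.337,-0.879,0,0.229],[0,0.337,-0.879,0,0.229],[0,0.337,-0.879,0,0.229],[0,0.337,-0.879,0,0.229],[0,0.337,-0.879,0,0.229],[0,0.337,-0.879,0,0.229],[0,0.337,-0.879,0,0.229],[0,0.337,-0.879,0,0.229],[0,0.337,-0.879,0,0.229],[0,0.337,-0.879,0,0.229],[0,0,0,0,0],[0,0,0,0,0]]
  newtons: 40

```text
t: 1.9
eef_pos: [0.4335, 0.0758, 0.2531]
tool_rot: [-0.0, -0.054, 0.999, 0.0]
contact_force: [0.4, -0.2, 0.4]
gripper_width: 0.001
grasp_force: 0.0
```

Call:
servo_tool:
  motion:
    - [[0,0,0,-0.73,0],[0,0,0,-0.73,0],[0,0,0,-0.73,0],[0,0,0,-0.73,0],[0,0,0,-0.1,0],[0,0,0,-0.1,0],[0,0,0,-0.1,0],[0,0,0,-0.1,0],[0,0,0,-0.1,0],[0,0,0,-0.1,0],[0,0,0,-0.1,0],[0,0,0,-0.1,0],[0,0,0,-0.1,0],[0,0,0,-0.1,0],[0,0,0,-0.1,0],[0,0,0,-0.1,0],[0,0,0,0,0]]

```text
t: 3.6
eef_pos: [0.4334, 0.0774, 0.0888]
tool_rot: [-0.0, -0.056, 0.998, 0.0]
contact_force: [-0.5, -0.4, 1.2]
gripper_width: 0.003
grasp_force: 0.0
```

Call:
servo_tool:
  motion:
    - [[0,0,0,-0.05,0],[0,0,0,-0.05,0],[0,0,0,0,0]]

```text
t: 3.9
eef_pos: [0.4343, 0.0772, 0.0862]
tool_rot: [0.0, -0.055, 0.998, 0.001]
contact_force: [-7.1, 0.4, 26.0]
gripper_width: -0.0
grasp_force: 13.4
```

Call:
servo_tool:
  motion:
    - [[0,0,0,0.3,0],[0,0,0,0.9,0],[0.6,0,0,1,0],[0.6,0,0,1,0],[0.6,0,0,0.9,0],[0.6,0,0,0,0]]

```text
t: 4.5
eef_pos: [0.4364, 0.0772, 0.2533]
tool_rot: [0.004, -0.055, 0.998, 0.002]
contact_force: [0.2, 0.8, -0.1]
gripper_width: 0.599
grasp_force: 0.0
```

```bash
python3 - <<'E'
from m import *
I,D=shot("top","top1")
blobs("top",I,D,"jarknob",(5,60,40),(30,255,255),(70,90,370,280),(.075,.1),8)
blobs("top",I,D,"pad",(0,150,80),(6,255,255),(180,190,260,260),(.02,.14))
I,D=shot("side","side1")
blobs("side",I,D,"jarknob",(5,60,40),(30,255,255),(140,120,400,300),(.075,.1),8)
blobs("side",I,D,"pad",(0,150,80),(6,255,255),(190,160,260,230),(.02,.14))
E
```

```text
top jarknob 24 [168.  215.8] med [0.4721 0.2464 0.0871] rect [472.6 247.2] [12.8 19.6] 81.3
top jarknob 45 [289.3 224.3] med [ 0.4391 -0.1367  0.0878] rect [ 439.2 -138.2] [22.7 19. ] 88.8
top jarknob 49 [142.8 240.9] med [0.3945 0.3263 0.0858] rect [394.4 328.5] [22.9 19.1] 87.4
top jarknob 38 [336.3 241. ] med [ 0.3825 -0.2866  0.087 ] rect [ 382.2 -285. ] [19.1 17.6] 1.7
side jarknob 29 [163.7 164.1] med [0.3906 0.3241 0.0825] rect [390.7 325.7] [30.9 20. ] 55.8
side jarknob 30 [193.7 166.2] med [0.4703 0.2353 0.0836] rect [470.3 238.7] [21.6 26.7] 18.6
side jarknob 43 [253.  223.9] med [ 0.4373 -0.1426  0.0844] rect [ 438.4 -141.5] [25.2 20. ] 48.1
side jarknob 53 [271.3 259.7] med [ 0.3792 -0.2894  0.0842] rect [ 380.9 -289.9] [25.7 21.8] 26.6
side pad 130 [212.9 196.7] med [0.4342 0.0709 0.0602] rect [437.3  73.5] [52.9 42.1] 6.0
```

View pics/side1.png

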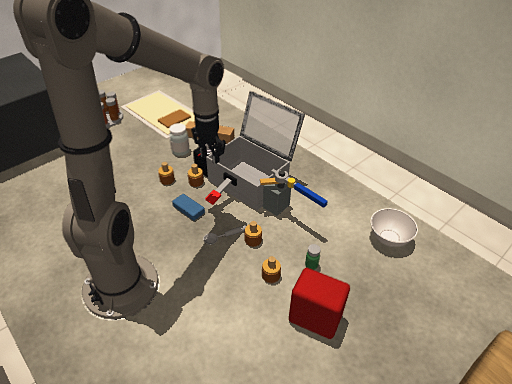

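Call:
servo_tool:
  motion:
    - [[0.6,0.178,0.81,0,0],[0.6,0.178,0.81,0,0],[0.6,0.178,0.81,0,0],[0.6,0.178,0.81,0,0],[0.6,0.178,0.81,0,0],[0.6,0,0,0,0],[0.6,0,0,0,0]]

```text
t: 5.3
eef_pos: [0.4683, 0.2382, 0.2467]
tool_rot: [-0.001, -0.056, 0.998, -0.001]
contact_force: [0.2, -1.6, 0.5]
gripper_width: 0.599
grasp_force: 0.0
```

Call:
servo_tool:
  motion:
    - [[0.6,0.05,0,-0.9,0],[0.6,0.04,0,-0.9,0],[0.6,0,0,-0.9,0],[0.6,0,0,-0.7,0],[0.6,0,0,-0.5,0],[0.6,0,0,-0.19,0],[0.6,0,0,0,0],[0,0,0,0,0],[0,0,0,0,0],[0,0,0,0,0],[0,0,0,0,0]]
  newtons: 40

```text
t: 6.4
eef_pos: [0.4735, 0.2388, 0.0859]
tool_rot: [0.001, -0.055, 0.998, 0.001]
contact_force: [0.4, -0.9, 4.4]
gripper_width: 0.262
grasp_force: 40.6
```

Call:
servo_tool:
  motion:
    - [[0,0,0,0.4,0],[0,0,0,0.9,0],[0,0,0,0.9,0],[0,0,0,0.9,0],[0,0,0,0.8,0],[0,0,0,0.2,0],[0,0.4,-0.16,0,0],[0,0.75,-0.31,0,0],[0,0.8,-0.33,0,0],[0,0.8,-0.33,0,0],[0,0.8,-0.33,0,0],[0,0.75,-0.31,0,0],[0,0.36,-0.15,0,0],[0,0,0,0,0],[0,0,0,0,0]]

```text
t: 7.9
eef_pos: [0.6582, 0.1615, 0.2472]
tool_rot: [-0.001, -0.055, 0.998, -0.0]
contact_force: [-0.5, 0.6, -1.7]
gripper_width: 0.262
grasp_force: 40.1
```

Call:
servo_tool:
  motion:
    - [[0,0.03,0,-0.9,0],[0,0,0,-0.9,0],[0,0,0,-0.9,0],[0,0,0,-0.6,0],[0,0,0,-0.3,0],[0,0,0,-0.15,0],[0,0,0,-0.07,0],[0,0,0,0,0]]

```text
t: 8.7
eef_pos: [0.6609, 0.1618, 0.0971]
tool_rot: [0.001, -0.056, 0.998, 0.0]
contact_force: [0.5, 0.3, -1.9]
gripper_width: 0.263
grasp_force: 40.2
```

Call:
servo_tool:
  motion:
    - [[0,0,0,-0.06,0],[0,0,0,-0.05,0],[0,0,0,-0.03,0],[0,0,0,0,0]]

```text
t: 9.1
eef_pos: [0.6613, 0.1619, 0.092]
tool_rot: [0.001, -0.055, 0.998, 0.0]
contact_force: [-1.3, -0.3, 4.4]
gripper_width: 0.271
grasp_force: 40.5
```

Call:
servo_tool:
  motion:
    - [[0.6,0,0,0,0],[0.6,0,0,0,0],[0.6,0,0,0,0],[0.6,0,0,0.4,0],[0.6,0,0,0.9,0],[0.6,0,0,0.9,0],[0.6,0,0,0.9,0],[0.6,0,0,0.9,0],[0.6,-0.744,0.457,0,0],[0.6,-0.744,0.457,0,0],[0.6,-0.744,0.457,0,0],[0.6,-0.744,0.457,0,0],[0.6,-0.744,0.457,0,0],[0.6,-0.744,0.457,0,0],[0.6,-0.744,0.457,0,0],[0.6,-0.744,0.457,0,0],[0.6,-0.744,0.457,0,0],[0.6,0,0,0,0]]

```text
t: 10.9
eef_pos: [0.3886, 0.3291, 0.2516]
tool_rot: [-0.001, -0.059, 0.998, 0.001]
contact_force: [-0.0, 0.7, 0.1]
gripper_width: 0.6
grasp_force: 0.0
```

```bash
python3 - <<'E'
from m import *
I,D=shot("top","top2")
blobs("top",I,D,"jarknob",(5,60,40),(30,255,255),(70,90,370,280),(.075,.105),8)
I,D=shot("side","side2")
blobs("side",I,D,"jarknob",(5,60,40),(30,255,255),(140,120,400,300),(.075,.105),8)
E
```

```text
top jarknob 49 [193.6 157. ] med [0.6587 0.1631 0.0924] rect [659.7 164.3] [21.9 20.3] 46.1
top jarknob 45 [289.3 224.3] med [ 0.4391 -0.1368  0.0867] rect [ 439.2 -138.2] [22.8 18.9] 88.8
top jarknob 37 [143.9 240.9] med [0.3944 0.3234 0.0856] rect [394.8 323.7] [20.9 14.6] 9.1
top jarknob 39 [336.3 241. ] med [ 0.3823 -0.2863  0.0872] rect [ 382.3 -285. ] [17.5 19.1] 88.5
side jarknob 35 [243.5 154.8] med [0.6586 0.157  0.0879] rect [659.5 159.4] [25.1 20.8] 20.3
side jarknob 27 [163.6 163.9] med [0.39   0.3248 0.0839] rect [390.7 325.8] [22.5 21. ] 24.2
side jarknob 42 [252.9 223.9] med [ 0.4376 -0.1427  0.0841] rect [ 438.4 -141.4] [23.8 20.1] 48.6
side jarknob 53 [271.5 259.6] med [ 0.3804 -0.2903  0.0841] rect [ 381.6 -289.7] [23.6 22.5] 18.7
```

Call:
servo_tool:
  motion:
    - [[0.6,0.05,-0.04,-0.9,0],[0.6,0.04,-0.03,-0.9,0],[0.6,0,0,-0.9,0],[0.6,0,0,-0.7,0],[0.6,0,0,-0.5,0],[0.6,0,0,-0.19,0],[0.6,0,0,-0.05,0],[0.6,0,0,0,0],[0,0,0,0,0],[0,0,0,0,0],[0,0,0,0,0],[0,0,0,0,0]]

```text
t: 12.2
eef_pos: [0.3966, 0.3239, 0.0857]
tool_rot: [0.001, -0.056, 0.998, 0.001]
contact_force: [-0.1, 0.9, 3.8]
gripper_width: 0.269
grasp_force: 40.5
```

Call:
servo_tool:
  motion:
    - [[0,0,0,0.4,0],[0,0,0,0.9,0],[0,0,0,0.9,0],[0,0,0,0.9,0],[0,0,0,0.8,0],[0,0,0,0.2,0],[0,0.3,-0.3,0,0],[0,0.65,-0.65,0,0],[0,0.7,-0.71,0,0],[0,0.7,-0.71,0,0],[0,0.7,-0.71,0,0],[0,0.7,-0.71,0,0],[0,0.7,-0.71,0,0],[0,0.7,-0.71,0,0],[0,0.7,-0.71,0,0],[0,0.65,-0.66,0,0],[0,0.45,-0.45,0,0],[0,0,0,0,0],[0,0,0,0,0]]

```text
t: 14.1
eef_pos: [0.6733, 0.0415, 0.2469]
tool_rot: [-0.002, -0.055, 0.998, -0.0]
contact_force: [-1.0, 0.3, -2.2]
gripper_width: 0.26
grasp_force: 39.7
```

Call:
servo_tool:
  motion:
    - [[0,0,0.03,-0.9,0],[0,0,0,-0.9,0],[0,0,0,-0.9,0],[0,0,0,-0.6,0],[0,0,0,-0.3,0],[0,0,0,-0.15,0],[0,0,0,-0.1,0],[0,0,0,-0.06,0],[0,0,0,-0.05,0],[0,0,0,0,0]]

```text
t: 15.1
eef_pos: [0.6751, 0.0434, 0.0917]
tool_rot: [0.001, -0.055, 0.998, 0.0]
contact_force: [-0.1, 0.8, 0.7]
gripper_width: 0.268
grasp_force: 39.8
```

Call:
servo_tool:
  motion:
    - [[0.6,0,0,0,0],[0.6,0,0,0,0],[0.6,0,0,0,0],[0.6,0,0,0.4,0],[0.6,0,0,0.9,0],[0.6,0,0,0.9,0],[0.6,0,0,0.9,0],[0.6,0,0,0.9,0],[0.6,-0.74,-0.572,0,0],[0.6,-0.74,-0.572,0,0],[0.6,-0.74,-0.572,0,0],[0.6,-0.74,-0.572,0,0],[0.6,-0.74,-0.572,0,0],[0.6,-0.74,-0.572,0,0],[0.6,-0.74,-0.572,0,0],[0.6,-0.73,-0.572,0,0],[0.6,0,0,0,0]]

```text
t: 16.8
eef_pos: [0.4339, -0.1434, 0.2514]
tool_rot: [-0.0, -0.052, 0.999, 0.0]
contact_force: [-0.3, -0.5, 0.8]
gripper_width: 0.603
grasp_force: 0.0
```

```bash
python3 - <<'E'
from m import *
I,D=shot("top","top3")
blobs("top",I,D,"jarknob",(5,60,40),(30,255,255),(70,90,370,280),(.075,.105),8)
I,D=shot("side","side3")
blobs("side",I,D,"jarknob",(5,60,40),(30,255,255),(140,120,400,300),(.075,.105),8)
E
```

```text
top jarknob 49 [230.5 152.7] med [0.6698 0.0439 0.0923] rect [670.9  44.5] [22.3 21.6] 25.7
top jarknob 49 [193.6 157. ] med [0.6585 0.1642 0.0918] rect [659.6 164. ] [22.7 20.4] 43.7
side jarknob 17 [267.1 167.5] med [0.6718 0.0352 0.0903] rect [673.4  37.3] [17.5  8.1] 47.5
side jarknob 41 [252.9 223.7] med [ 0.437  -0.1417  0.0843] rect [ 438.5 -141.3] [23.2 20.1] 47.5
side jarknob 54 [271.5 259.6] med [ 0.379  -0.2912  0.0844] rect [ 381.1 -289. ] [23.6 21.9] 59.2
```

Call:
servo_tool:
  motion:
    - [[0.6,0.04,0.05,-0.9,0],[0.6,0.03,0.04,-0.9,0],[0.6,0,0,-0.9,0],[0.6,0,0,-0.7,0],[0.6,0,0,-0.5,0],[0.6,0,0,-0.19,0],[0.6,0,0,-0.05,0],[0.6,0,0,0,0],[0,0,0,0,0],[0,0,0,0,0],[0,0,0,0,0],[0,0,0,0,0]]

```text
t: 18.1
eef_pos: [0.4415, -0.1365, 0.0858]
tool_rot: [0.001, -0.055, 0.998, -0.0]
contact_force: [0.1, -0.5, 6.8]
gripper_width: 0.262
grasp_force: 39.6
```

Call:
servo_tool:
  motion:
    - [[0,0,0,0.4,0],[0,0,0,0.9,0],[0,0,0,0.9,0],[0,0,0,0.9,0],[0,0,0,0.8,0],[0,0,0,0.2,0],[0,0,0.4,0,0],[0,0,0.8,0,0],[0,0,0.9,0,0],[0,0,0.9,0,0],[0,0.2,0.8,0,0],[0,0.6,0.4,0,0],[0,0.9,0.05,0,0],[0,0.9,0,0,0],[0,0.8,0,0,0],[0,0.3,0,0,0],[0,0,0,0,0],[0,0,0,0,0]]

```text
t: 19.9
eef_pos: [0.5871, 0.0335, 0.2477]
tool_rot: [-0.002, -0.055, 0.998, -0.0]
contact_force: [0.1, 0.8, -2.5]
gripper_width: 0.266
grasp_force: 40.0
```

Call:
servo_tool:
  motion:
    - [[0,0.07,0.01,-0.9,0],[0,0.03,0,-0.9,0],[0,0,0,-0.9,0],[0,0,0,-0.6,0],[0,0,0,-0.3,0],[0,0,0,-0.15,0],[0,0,0,-0.1,0],[0,0,0,-0.06,0],[0,0,0,-0.06,0],[0,0,0,0,0]]

```text
t: 20.9
eef_pos: [0.5937, 0.034, 0.0918]
tool_rot: [0.001, -0.055, 0.998, 0.0]
contact_force: [-1.1, -1.0, 4.3]
gripper_width: 0.263
grasp_force: 40.6
```

Call:
servo_tool:
  motion:
    - [[0.6,0,0,0,0],[0.6,0,0,0,0],[0.6,0,0,0,0],[0.6,0,0,0.4,0],[0.6,0,0,0.9,0],[0.6,0,0,0.9,0],[0.6,0,0,0.9,0],[0.6,0,0,0.9,0],[0.6,-0.53,-0.806,0,0],[0.6,-0.53,-0.806,0,0],[0.6,-0.53,-0.806,0,0],[0.6,-0.53,-0.806,0,0],[0.6,-0.53,-0.806,0,0],[0.6,-0.53,-0.806,0,0],[0.6,-0.53,-0.806,0,0],[0.6,-0.53,-0.806,0,0],[0.6,-0.53,-0.8,0,0],[0.6,-0.53,-0.8,0,0],[0.6,0,0,0,0]]

```text
t: 22.8
eef_pos: [0.3771, -0.2921, 0.2505]
tool_rot: [-0.0, -0.051, 0.999, -0.001]
contact_force: [-0.1, 0.0, 0.2]
gripper_width: 0.603
grasp_force: 0.0
```

```bash
python3 - <<'E'
from m import *
I,D=shot("top","top4")
blobs("top",I,D,"jarknob",(5,60,40),(30,255,255),(70,90,370,280),(.075,.105),8)
I,D=shot("side","side4")
blobs("side",I,D,"jarknob",(5,60,40),(30,255,255),(140,120,400,300),(.075,.105),8)
E
```

```text
top jarknob 48 [230.5 152.7] med [0.6702 0.0446 0.0928] rect [671.   44.5] [22.  21.8] 27.5
top jarknob 49 [193.6 157. ] med [0.6589 0.1641 0.0919] rect [659.4 164. ] [22.4 20.7] 62.7
top jarknob 47 [234.6 177.7] med [0.5885 0.0317 0.0928] rect [589.8  32.9] [22.1 21.4] 25.5
top jarknob 34 [336.1 240.6] med [ 0.3826 -0.2843  0.0872] rect [ 384.  -284.7] [17.8 16. ] 88.4
side jarknob 35 [243.5 154.7] med [0.6586 0.1582 0.0885] rect [660.3 159.4] [28.6 20. ] 47.7
side jarknob 38 [252.4 178.2] med [0.5872 0.0278 0.0886] rect [591.6  29.5] [23.9 21. ] 29.0
side jarknob 55 [271.5 259.7] med [ 0.3794 -0.2906  0.0838] rect [ 381.  -289.4] [24.1 22.2] 8.5
```

Call:
servo_tool:
  motion:
    - [[0.6,0.04,0.05,-0.9,0],[0.6,0.02,0.02,-0.9,0],[0.6,0,0,-0.9,0],[0.6,0,0,-0.7,0],[0.6,0,0,-0.5,0],[0.6,0,0,-0.18,0],[0.6,0,0,-0.04,0],[0.6,0,0,0,0],[0,0,0,0,0],[0,0,0,0,0],[0,0,0,0,0],[0,0,0,0,0]]

```text
t: 24.1
eef_pos: [0.3838, -0.2855, 0.0862]
tool_rot: [0.001, -0.055, 0.998, -0.001]
contact_force: [0.1, -1.0, 6.8]
gripper_width: 0.267
grasp_force: 39.5
```

Call:
servo_tool:
  motion:
    - [[0,0,0,0.4,0],[0,0,0,0.9,0],[0,0,0,0.9,0],[0,0,0,0.9,0],[0,0,0,0.8,0],[0,0,0,0.2,0],[0,0.375,0.773,0,0],[0,0.375,0.773,0,0],[0,0.375,0.773,0,0],[0,0.375,0.773,0,0],[0,0.375,0.773,0,0],[0,0.375,0.773,0,0],[0,0,0.9,0,0],[0,0,0.9,0,0],[0,0,0.9,0,0],[0,0,0.9,0,0],[0,0,0.9,0,0],[0,0,0.9,0,0],[0,0,0,0,0]]

```text
t: 26.0
eef_pos: [0.4716, 0.1222, 0.2478]
tool_rot: [-0.001, -0.059, 0.998, 0.001]
contact_force: [0.0, 0.7, -2.7]
gripper_width: 0.263
grasp_force: 40.2
```

Call:
servo_tool:
  motion:
    - [[0,0.3,0.5,0,0],[0,0.8,0.3,0,0],[0,0.9,0,0,0],[0,0.6,0,0,0],[0,0,0,0,0],[0,0,0,0,0]]

```text
t: 26.6
eef_pos: [0.5761, 0.1478, 0.2475]
tool_rot: [-0.002, -0.055, 0.998, -0.001]
contact_force: [-0.3, -0.1, -2.8]
gripper_width: 0.262
grasp_force: 40.3
```

Call:
servo_tool:
  motion:
    - [[0,0.02,0.08,-0.9,0],[0,0,0.03,-0.9,0],[0,0,0,-0.9,0],[0,0,0,-0.6,0],[0,0,0,-0.3,0],[0,0,0,-0.15,0],[0,0,0,-0.1,0],[0,0,0,-0.05,0],[0,0,0,-0.05,0],[0,0,0,0,0]]

```text
t: 27.6
eef_pos: [0.5786, 0.1531, 0.0923]
tool_rot: [0.001, -0.055, 0.998, 0.0]
contact_force: [0.0, -1.6, 0.9]
gripper_width: 0.265
grasp_force: 40.5
```

Call:
servo_tool:
  motion:
    - [[0.6,0,0,0,0],[0.6,0,0,0,0],[0.6,0,0,0,0],[0.6,0,0,0.4,0],[0.6,0,0,0.9,0],[0.6,0,0,0.9,0],[0.6,0,0,0.9,0],[0.6,0,0,0.9,0],[1,-0.713,-0.39,0,0],[1,-0.713,-0.39,0,0],[1,-0.713,-0.39,0,0],[1,-0.713,-0.39,0,0],[1,-0.713,-0.39,0,0],[1,0,0,0,0],[1,0,0,0,0]]

```text
t: 29.1
eef_pos: [0.4352, 0.0749, 0.2518]
tool_rot: [0.001, -0.055, 0.998, 0.0]
contact_force: [0.6, -0.4, 0.3]
gripper_width: 0.996
grasp_force: 0.0
```

```bash
python3 - <<'E'
from m import *
I,D=shot("top","top5")
blobs("top",I,D,"jarknob",(5,60,40),(30,255,255),(70,90,370,280),(.075,.105),8)
I,D=shot("side","side5")
blobs("side",I,D,"jarknob",(5,60,40),(30,255,255),(140,120,400,300),(.075,.105),8)
blobs("side",I,D,"pad",(0,150,80),(6,255,255),(190,160,260,230),(.02,.14))
blobs("side",I,D,"dish",(90,80,40),(125,255,255),(150,180,230,230),(.02,.045))
cv2.imwrite("pics/c5.png",cv2.cvtColor(cv2.resize(I[120:260,130:330],(800,560)),cv2.COLOR_RGB2BGR))
E
```

```text
top jarknob 49 [230.6 152.7] med [0.6698 0.0435 0.0915] rect [671.   44.6] [22.4 21.5] 26.1
top jarknob 47 [193.6 157. ] med [0.6587 0.1624 0.0923] rect [659.5 163.9] [21.9 20.4] 44.0
top jarknob 49 [197.6 183.3] med [0.5745 0.1513 0.092 ] rect [574.  151.4] [21.1 21.4] 3.6
top jarknob 48 [230.7 183.5] med [0.5723 0.0447 0.0926] rect [571.2  45.9] [22.2 22.2] 3.2
side jarknob 34 [243.4 154.8] med [0.6581 0.1575 0.0882] rect [661.4 160.7] [25.2 20. ] 48.5
side jarknob 33 [228.8 165.1] med [0.5734 0.1461 0.0886] rect [576.7 148.1] [21.9 19.2] 21.8
side jarknob 37 [265.6 167.8] med [0.6688 0.0401 0.0882] rect [670.2  42.2] [25.5 20. ] 42.6
side jarknob 20 [246.8 177.4] med [0.5736 0.0428 0.0912] rect [574.   43.2] [21.2 17.3] 66.0
side pad 123 [213.1 196.7] med [0.4341 0.0696 0.0603] rect [434.9  72.2] [48.4 40.5] 6.7
side dish 381 [187.8 205. ] med [0.3573 0.1268 0.0277] rect [358.  129.9] [ 61.4 121.3] 8.4
```

View pics/c5.png

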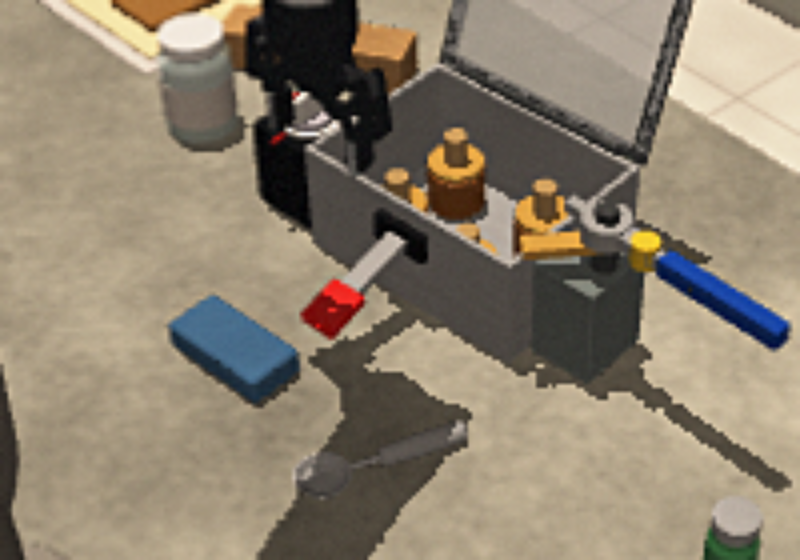

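The picture shows all four jars upright inside the chest. One jar was nudged but is still standing inside. The pedal is down with its pad at crop (333,307).

Call:
servo_tool:
  motion:
    - [[1,0,0,-0.9,0],[1,0,0,-0.9,0],[1,0,0,-0.9,0],[1,0,0,-0.9,0],[1,0,0,-0.6,0],[1,0,0,-0.3,0],[1,0,0,-0.2,0],[1,0,0,0,0],[1,0,0,0,0]]

```text
t: 30.1
eef_pos: [0.436, 0.0752, 0.064]
tool_rot: [0.001, -0.055, 0.998, 0.0]
contact_force: [-0.2, -0.1, 0.8]
gripper_width: 1.0
grasp_force: 0.0
```

Call:
servo_tool:
  motion:
    - [[0,0,0,0,0],[0,0,0,0,0],[0,0,0,0,0],[0,0,0,0,0],[0,0,0,0,0]]
  newtons: 40

```text
t: 30.6
eef_pos: [0.4354, 0.0769, 0.0642]
tool_rot: [0.0, -0.056, 0.998, 0.001]
contact_force: [-3.2, 4.7, 11.0]
gripper_width: 0.457
grasp_force: 40.6
```

Call:
servo_tool:
  motion:
    - [[0,0,0,0.02,0],[0,-0.005,0,0.04,0],[0,-0.005,0,0.04,0],[0,-0.005,0,0.04,0],[0,-0.005,0,0.04,0],[0,-0.005,0,0.04,0],[0,-0.005,0,0.04,0],[0,-0.005,0,0.04,0],[0,-0.005,0,0.04,0],[0,-0.005,0,0.04,0],[0,-0.005,0,0.04,0],[0,-0.005,0,0.04,0],[0,-0.005,0,0.04,0],[0,-0.005,0,0.04,0],[0,-0.005,0,0.04,0],[0,0,0,0.04,0],[0,0,0,0.04,0],[0,0,0,0.04,0],[0,0,0,0.04,0],[0,0,0,0.04,0]]

```text
t: 32.6
eef_pos: [0.4323, 0.0765, 0.0944]
tool_rot: [0.0, -0.056, 0.998, 0.001]
contact_force: [2.3, 5.2, -9.3]
gripper_width: 0.46
grasp_force: 41.2
```

Call:
servo_tool:
  motion:
    - [[0,0.003,0,0.03,0],[0,0.003,0,0.03,0],[0,0.003,0,0.03,0],[0,0.003,0,0.03,0],[0,0.003,0,0.03,0],[0,0.003,0,0.03,0],[0,0.003,0,0.03,0],[0,0.003,0,0.03,0],[0,0.003,0,0.03,0],[0,0.003,0,0.03,0],[0,0.003,0,0.02,0],[0,0.003,0,0.02,0],[0,0,0,0.02,0],[0,0,0,0.02,0]]

```text
t: 34.0
eef_pos: [0.4342, 0.0767, 0.1098]
tool_rot: [0.001, -0.056, 0.998, 0.001]
contact_force: [2.4, 6.1, -6.8]
gripper_width: 0.458
grasp_force: 41.0
```

Call:
servo_tool:
  motion:
    - [[0,0,0,0.02,0],[0,0,0,0.02,0],[0,0,0,0.02,0],[0,0,0,0.0,0]]

```text
t: 34.4
eef_pos: [0.4348, 0.0768, 0.1125]
tool_rot: [0.001, -0.056, 0.998, 0.001]
contact_force: [2.5, 5.9, -3.8]
gripper_width: 0.459
grasp_force: 41.4
```

Call:
servo_tool:
  motion:
    - [[0,0,0,0.03,0],[0,0,0,0.03,0],[0,0,0,0.0,0]]

```text
t: 34.7
eef_pos: [0.4351, 0.0769, 0.1145]
tool_rot: [0.002, -0.056, 0.998, 0.001]
contact_force: [7.0, 5.5, -12.6]
gripper_width: 0.452
grasp_force: 45.2
```

```bash
python3 - <<'E'
from m import *
for n,b in(("top",(165,125,262,206)),("side",(200,120,300,215))):
    I,D=shot(n,n+"6"); P=cloud(n,D)
    blobs(n,I,D,"chest",(0,0,0),(180,90,255),b,(.112,.15),50)
    blobs(n,I,D,"pad",(0,150,80),(6,255,255),(190,160,260,240),(.05,.14))
    for q in ([(235,150),(205,155),(245,185),(200,190)] if n=="top" else [(245,145),(265,155),(225,160),(250,175)]): print(q,P[q[1],q[0]].round(4))
E
```

```text
top chest 5347 [211.9 164.7] med [0.6268 0.1008 0.1276] rect [629.9 101.2] [201.7 261. ] 6.8
(235, 150) [0.6723 0.0288 0.1236]
(205, 155) [0.658  0.1222 0.1257]
(245, 185) [nan nan nan]
(200, 190) [0.5488 0.1381 0.1281]
side chest 2159 [250.3 159.2] med [0.6283 0.0801 0.1256] rect [629.1  99.7] [208.5 267.6] 7.2
side pad 70 [209.1 187.8] med [0.4208 0.0748 0.1094] rect [433.1  74.1] [48.5 40.3] 8.7
(245, 145) [0.6728 0.1643 0.1249]
(265, 155) [0.6864 0.0637 0.126 ]
(225, 160) [0.5528 0.1423 0.1256]
(250, 175) [0.5634 0.0129 0.1274]
```

Call:
servo_tool:
  motion:
    - [[0.7,0,0,0,0],[0.8,0,0,0,0],[1,0,0,0,0],[1,0,0,0,0],[1,0,0,0.5,0],[1,0,0,0.9,0],[1,0,0,1,0],[1,0,0,1,0],[1,0,0,0,0]]

```text
t: 35.7
eef_pos: [0.4367, 0.0755, 0.2554]
tool_rot: [0.005, -0.055, 0.998, 0.002]
contact_force: [0.8, 0.7, 0.6]
gripper_width: 1.0
grasp_force: 0.0
```

Call:
servo_tool:
  motion:
    - [[0.45,0.336,-0.552,0,-0.977],[0.45,0.336,-0.552,0,-0.977],[0.45,0.336,-0.552,0,-0.977],[0.45,0.336,-0.552,0,-0.977],[0.45,0.336,-0.552,0,-0.977],[0.45,0.336,-0.552,0,-0.977],[0.45,0.336,-0.552,0,-0.977],[0.45,0.336,-0.552,0,-0.977],[0.45,0.336,-0.552,0,-0.977],[0.45,0.336,-0.552,0,-0.977],[0.45,0.336,-0.552,0,-0.977],[0.45,0.336,-0.552,0,-0.977],[0.45,0.336,-0.552,0,-0.977],[0.45,0.336,-0.552,0,-0.977],[0.45,0,0,0,0],[0.45,0,0,0,0]]

```text
t: 37.3
eef_pos: [0.6214, -0.2344, 0.2495]
tool_rot: [-0.001, 0.693, 0.721, -0.001]
contact_force: [-0.1, 0.2, -0.3]
gripper_width: 0.451
grasp_force: 0.0
```

```bash
python3 - <<'E'
from m import *
from scipy.spatial.transform import Rotation as R
o=bot.get_obs(); w=o["tool_rot"]; y=R.from_quat([w[1],w[2],w[3],w[0]]).as_matrix()[:,1]; print(o["q"].round(2),o["eef_pos"],np.arctan2(y[1],y[0]))
I,D=shot("top","top7"); blobs("top",I,D,"pad",(0,150,80),(6,255,255),(190,160,260,240),(.05,.14))
blobs("top",I,D,"yellow",(20,120,120),(35,255,255),(200,90,370,280),(.13,.25),6)
I,D=shot("side","side7"); 
blobs("side",I,D,"blue",(105,120,40),(130,255,255),(140,120,400,300),(.13,.2))
blobs("side",I,D,"pad",(0,150,80),(6,255,255),(190,160,260,240),(.05,.14))
E
```

```text
[-0.22  0.55  0.72  1.62 -0.39  1.12  0.64] [ 0.62143865 -0.2344212   0.24949927] 0.04064079374040599
top pad 197 [220.9 227.2] med [0.4341 0.0765 0.1102] rect [433.5  77.2] [47.3 39.3] 8.2
top yellow 58 [288.7 163.4] med [ 0.6197 -0.1329  0.1688] rect [ 618.9 -133.3] [24.1 21.6] 88.4
top yellow 113 [263.8 179.5] med [ 0.5743 -0.0584  0.1451] rect [576.1 -58.6] [21.1 49.8] 55.3
side blue 273 [310.2 194.5] med [ 0.6175 -0.2238  0.1637] rect [ 622.1 -220. ] [ 22.7 129.8] 3.7
side pad 116 [211.4 187.4] med [0.4298 0.0705 0.1075] rect [433.8  73. ] [50.7 42.7] 6.9
```

Call:
servo_tool:
  motion:
    - [[0.45,0,0.05,-0.8,0],[0.45,0,0,-0.8,0],[0.45,0,0,-0.4,0],[0.45,0,0,-0.24,0],[0.45,0,0,0,0],[0.45,0,0,0,0]]

```text
t: 38.0
eef_pos: [0.6226, -0.2324, 0.1621]
tool_rot: [0.001, 0.693, 0.721, 0.0]
contact_force: [-0.2, 0.5, 1.5]
gripper_width: 0.451
grasp_force: 0.0
```

```bash
python3 - <<'E'
import numpy as np
t=np.arange(-.04,.801,.06); p=np.c_[.617-.145*np.sin(t),-.087-.145*np.cos(t)]
print((np.diff(p,axis=0)/.04).round(2).tolist(),p[-1],t[-1])
E
```

```text
[[-0.22, -0.0], [-0.22, 0.01], [-0.22, 0.02], [-0.21, 0.04], [-0.21, 0.05], [-0.21, 0.06], [-0.2, 0.07], [-0.2, 0.09], [-0.19, 0.1], [-0.19, 0.11], [-0.18, 0.12], [-0.17, 0.13], [-0.16, 0.14], [-0.16, 0.15]] [ 0.51298337 -0.18802247] 0.7999999999999999
```

Call:
servo_tool:
  motion:
    - [[0.45,-0.22,0,0,-0.5],[0.45,-0.22,0.01,0,-0.5],[0.45,-0.22,0.02,0,-0.5],[0.45,-0.21,0.04,0,-0.5],[0.45,-0.21,0.05,0,-0.5],[0.45,-0.21,0.06,0,-0.5],[0.45,-0.2,0.07,0,-0.5],[0.45,-0.2,0.09,0,-0.5],[0.45,-0.19,0.1,0,-0.5],[0.45,-0.19,0.11,0,-0.5],[0.45,-0.18,0.12,0,-0.5],[0.45,-0.17,0.13,0,-0.5],[0.45,-0.16,0.14,0,-0.5],[0.45,-0.16,0.15,0,-0.5],[0.45,0,0,0,0]]

```text
t: 39.5
eef_pos: [0.5133, -0.1884, 0.1623]
tool_rot: [0.001, 0.927, 0.376, 0.001]
contact_force: [0.2, 1.0, -0.7]
gripper_width: 0.447
grasp_force: 0.0
```

Call:
servo_tool:
  motion:
    - [[0.45,-0.12,0.13,0,-0.42],[0.45,-0.12,0.13,0,-0.42],[0.45,-0.12,0.14,0,-0.42]]

```text
t: 39.8
eef_pos: [0.501, -0.1742, 0.1627]
tool_rot: [0.003, 0.952, 0.305, 0.003]
contact_force: [5.4, -1.8, -1.7]
gripper_width: 0.452
grasp_force: 2.1
```

```bash
python3 - <<'E'
from m import *
o=bot.get_obs(); print(o["contact_force"],o["torque"])
I,D=shot("side","side8"); 
blobs("side",I,D,"blue",(105,120,40),(130,255,255),(140,120,400,300),(.13,.2))
blobs("side",I,D,"yellow",(20,120,120),(35,255,255),(140,120,400,300),(.13,.25),6)
cv2.imwrite("pics/c8.png",cv2.cvtColor(cv2.resize(I[120:260,180:380],(800,560)),cv2.COLOR_RGB2BGR))
E
```

```text
[ 5.37706941 -1.79363516 -1.73451302] [-0.29290293 -0.95205665  0.09357693]
side blue 128 [276.7 206.9] med [ 0.4896 -0.1946  0.1656] rect [ 500.6 -186.6] [90.2 19.6] 39.7
```

View pics/c8.png

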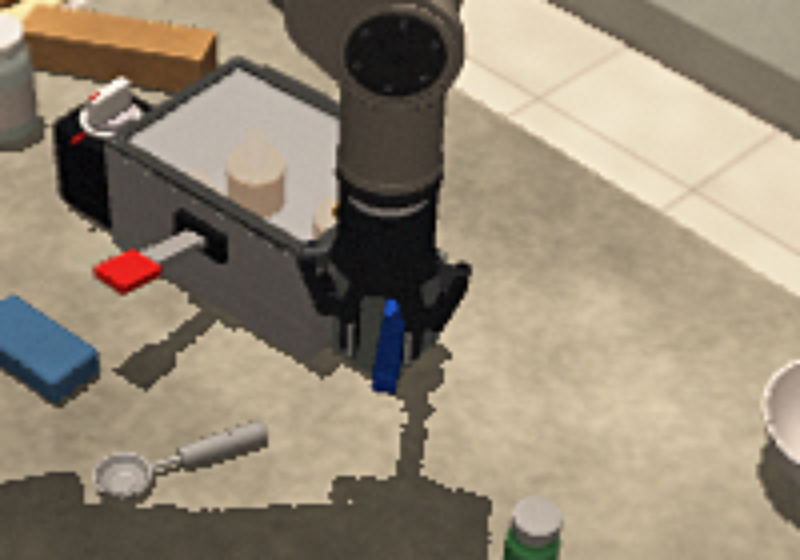

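Call:
servo_tool:
  motion:
    - [[0.45,-0.06,0.08,0,-0.3],[0.45,-0.06,0.08,0,-0.3],[0.45,-0.06,0.08,0,-0.3]]

```text
t: 40.15
eef_pos: [0.4911, -0.1632, 0.1616]
tool_rot: [-0.0, 0.967, 0.254, 0.0]
contact_force: [-0.3, 0.1, -0.4]
gripper_width: 0.449
grasp_force: 0.0
```

Call:
servo_tool:
  motion:
    - [[0.45,-0.05,0.08,0,-0.3],[0.45,-0.05,0.08,0,-0.3]]

```text
t: 40.35
eef_pos: [0.4886, -0.1584, 0.1621]
tool_rot: [0.002, 0.976, 0.219, 0.002]
contact_force: [9.3, -12.4, -8.7]
gripper_width: 0.448
grasp_force: 7.2
```

Call:
servo_tool:
  motion:
    - [[0.45,-0.03,0.05,0,-0.1]]

```text
t: 40.45
eef_pos: [0.4887, -0.1582, 0.1625]
tool_rot: [0.005, 0.977, 0.213, 0.003]
contact_force: [10.5, -15.5, -11.7]
gripper_width: 0.45
grasp_force: 9.6
```

```bash
python3 - <<'E'
from m import *
I,D=shot("side","side9"); 
blobs("side",I,D,"blue",(105,120,40),(130,255,255),(140,120,400,300),(.13,.2))
blobs("side",I,D,"yellow",(20,120,120),(35,255,255),(140,120,400,300),(.13,.25),6)
I,D=shot("top","top9"); 
blobs("top",I,D,"blue",(105,120,40),(130,255,255),(200,90,370,280),(.13,.2))
blobs("top",I,D,"yellow",(20,120,120),(35,255,255),(200,90,370,280),(.13,.25),6)
E
```

```text
side blue 106 [269.4 208. ] med [ 0.4714 -0.1822  0.1652] rect [ 480.8 -175.7] [67.2 19.1] 27.0
side yellow 13 [283.2 181.9] med [ 0.5905 -0.1221  0.167 ] rect [ 596.8 -119.8] [33.4  9.6] 36.5
top blue 63 [290.2 186.1] med [ 0.5515 -0.1347  0.1675] rect [ 550.2 -136. ] [33.3 17.4] 26.3
top yellow 103 [256.7 168.1] med [ 0.6109 -0.0378  0.1454] rect [610.8 -37.9] [21. 48.] 6.4
top yellow 59 [284.5 174.8] med [ 0.5848 -0.1197  0.1694] rect [ 584.7 -118.7] [23.5 23.7] 41.1
```

Call:
servo_tool:
  motion:
    - [[0.5,0.07,-0.11,0,0],[0.5,0.03,-0.05,0,0],[0.5,0,0,0,0],[0.5,0,0,0.3,0],[0.5,0,0,0.8,0],[0.5,0,0,0.8,0],[0.5,0,0,0.3,0],[0.5,0,0,0,0]]

```text
t: 41.35
eef_pos: [0.4905, -0.161, 0.2506]
tool_rot: [0.0, 0.977, 0.213, 0.002]
contact_force: [-0.0, -1.3, -0.0]
gripper_width: 0.5
grasp_force: 0.0
```

Call:
servo_tool:
  motion:
    - [[0.5,0.077,0.45,0,0.98],[0.5,0.077,0.45,0,0.98],[0.5,0.077,0.45,0,0.98],[0.5,0.077,0.45,0,0.98],[0.5,0.077,0.45,0,0.98],[0.5,0.077,0.45,0,0.98],[0.5,0.077,0.45,0,0.98],[0.5,0.077,0.45,0,0.98],[0.5,0.077,0.45,0,0.98],[0.5,0.077,0.45,0,0.98],[0.5,0.077,0.45,0,0.98],[0.5,0.077,0.45,0,0.98],[0.5,0.077,0.45,0,0.98],[0.5,0.077,0.45,0,0.98],[0.5,0.077,0.45,0,0.98],[0.5,0.077,0.45,0,0.98],[0.5,0.077,0.45,0,0.98],[0.5,0.077,0.45,0,0.98],[0.5,0,0,0,0]]

```text
t: 43.25
eef_pos: [0.5441, 0.166, 0.2474]
tool_rot: [-0.001, 0.291, 0.957, -0.0]
contact_force: [0.3, -0.4, -0.5]
gripper_width: 0.503
grasp_force: 0.0
```

```bash
python3 - <<'E'
from m import *
from scipy.spatial.transform import Rotation as R
o=bot.get_obs(); w=o["tool_rot"]; y=R.from_quat([w[1],w[2],w[3],w[0]]).as_matrix()[:,1]; print(o["q"].round(2),o["eef_pos"],np.arctan2(y[1],y[0]))
I,D=shot("top","top10")
blobs("top",I,D,"blue",(105,120,40),(130,255,255),(200,90,370,280),(.13,.2))
blobs("top",I,D,"yellow",(20,120,120),(35,255,255),(200,90,370,280),(.13,.25),6)
blobs("top",I,D,"white",(0,0,150),(180,60,255),(130,150,180,220),(.115,.16),6)
cv2.imwrite("pics/c10.png",cv2.cvtColor(cv2.resize(I[110:270,120:360],(800,533)),cv2.COLOR_RGB2BGR))
E
```

```text
[-0.9   0.35  0.63  1.85 -0.24  1.02  0.81] [0.5441165  0.16604712 0.24738719] 0.9798919518204903
top blue 250 [298.1 200.2] med [ 0.5093 -0.1567  0.1679] rect [ 509.2 -157.3] [125.6  17.5] 27.0
top yellow 103 [256.7 168.1] med [ 0.6106 -0.0378  0.1455] rect [611.1 -38. ] [20.5 48.3] 5.7
top yellow 60 [284.5 174.9] med [ 0.5847 -0.119   0.1688] rect [ 584.7 -119. ] [23.2 23.6] 44.1
```

View pics/c10.png

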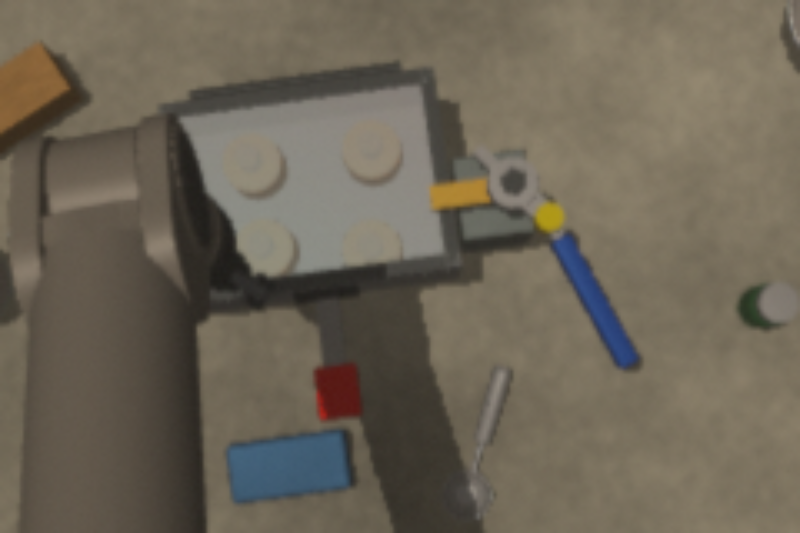

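The wrench is tripped, bent at the yellow disc at crop (549,216), and the claw lies over the lid at (460,193). The knob is next.

Call:
servo_tool:
  motion:
    - [[0.5,0.07,0.448,0,0.97],[0.5,0.07,0.448,0,0.97],[0.5,0.07,0.448,0,0.97],[0.5,0.07,0.448,0,0.97],[0.5,0.07,0.448,0,0.97],[0.5,0.07,0.448,0,0.97],[0.5,0,0,0,0],[0.5,0,0,-0.9,0],[0.5,0,0,-0.9,0],[0.5,0,0,-0.3,0],[0.5,0,0,0,0]]

```text
t: 44.4
eef_pos: [0.5607, 0.2685, 0.1631]
tool_rot: [-0.002, -0.049, 0.999, -0.001]
contact_force: [-0.9, 0.3, 1.2]
gripper_width: 0.495
grasp_force: 0.0
```

Call:
servo_tool:
  motion:
    - [[0.5,0.05,0.12,0,0.08],[0.5,0,0,-0.4,0],[0.5,0,0,-0.25,0],[0.5,0,0,-0.1,0],[0.5,0,0,0,0],[0.5,0,0,0,0]]

```text
t: 45.0
eef_pos: [0.564, 0.2753, 0.135]
tool_rot: [0.0, -0.055, 0.998, -0.0]
contact_force: [-0.1, -0.1, -0.7]
gripper_width: 0.499
grasp_force: 0.0
```

Call:
servo_tool:
  motion:
    - [[0,0,0,0,0],[0,0,0,0,0],[0,0,0,0,0],[0,0,0,0,0]]
  newtons: 40

```text
t: 45.4
eef_pos: [0.5643, 0.2738, 0.1356]
tool_rot: [0.0, -0.055, 0.998, -0.001]
contact_force: [-2.2, -5.6, 5.6]
gripper_width: 0.168
grasp_force: 42.1
```

Call:
servo_tool:
  motion:
    - [[0,0,0,0,-0.5],[0,0,0,0,-0.5],[0,0,0,0,-0.5],[0,0,0,0,-0.5],[0,0,0,0,-0.5],[0,0,0,0,-0.5],[0,0,0,0,-0.5],[0,0,0,0,-0.5],[0,0,0,0,-0.5],[0,0,0,0,-0.5],[0,0,0,0,-0.5],[0,0,0,0,-0.5],[0,0,0,0,-0.5],[0,0,0,0,-0.5],[0,0,0,0,-0.4],[0,0,0,0,0]]

```text
t: 47.0
eef_pos: [0.5644, 0.2738, 0.1356]
tool_rot: [0.001, 0.38, 0.925, -0.0]
contact_force: [-1.8, -5.1, 6.4]
gripper_width: 0.171
grasp_force: 42.2
```

Call:
servo_tool:
  motion:
    - [[0.5,0,0,0,0],[0.5,0,0,0,0],[0.5,0,0,0,0],[0.5,0,0,0.4,0],[0.5,0,0,0.9,0],[0.5,0,0,0.9,0],[0.5,0,0,0.9,0],[0.5,-0.6,0.7,0,0],[0.5,-0.6,0.7,0,0],[0.5,-0.6,0.7,0,0],[0.5,-0.6,0.7,0,0],[0.5,-0.3,0.7,0,0],[0.5,-0.3,0.7,0,0],[0.5,0,0.7,0,0],[0.5,0,0,0,0]]

```text
t: 48.5
eef_pos: [0.4416, 0.4765, 0.2596]
tool_rot: [-0.0, 0.376, 0.927, 0.001]
contact_force: [-0.2, 0.6, 0.9]
gripper_width: 0.498
grasp_force: 0.0
```

```bash
python3 - <<'E'
from m import *
for n,bx,kb in(("top",(70,90,370,280),(130,150,180,220)),("side",(140,120,400,300),(190,120,230,165))):
    I,D=shot(n,n+"11")
    blobs(n,I,D,"white",(0,0,150),(180,60,255),kb,(.115,.16),6)
    blobs(n,I,D,"pad",(0,150,80),(6,255,255),bx,(.05,.14))
    blobs(n,I,D,"blue",(105,120,40),(130,255,255),bx,(.13,.2))
    a=I[110:270,120:360] if n=="top" else I[110:260,130:340]
    cv2.imwrite(f"pics/c11{n}.png",cv2.cvtColor(cv2.resize(a,(800,540)),cv2.COLOR_RGB2BGR))
E
```

```text
top white 55 [155.9 184.6] med [0.5662 0.2726 0.1355] rect [566.5 274. ] [12.6 41.4] 43.4
top pad 200 [221.  227.2] med [0.4341 0.0765 0.1098] rect [433.9  77.3] [48.1 40.1] 7.3
top blue 251 [298.  200.1] med [ 0.5093 -0.1569  0.1681] rect [ 509.2 -157.1] [125.3  17.5] 27.0
side white 28 [207.1 142.2] med [0.5676 0.2696 0.1338] rect [565.2 271.3] [19.9 44. ] 48.3
side white 197 [223.5 154.1] med [0.5672 0.1774 0.1257] rect [564.2 180.6] [128.9  61.8] 50.1
side pad 114 [211.3 187.3] med [0.4282 0.0716 0.1079] rect [434.2  72.5] [53.4 44.1] 9.0
side blue 213 [272.9 201.5] med [ 0.4998 -0.1673  0.1652] rect [ 510.  -160.9] [135.2  19.1] 27.5
```

View pics/c11top.png

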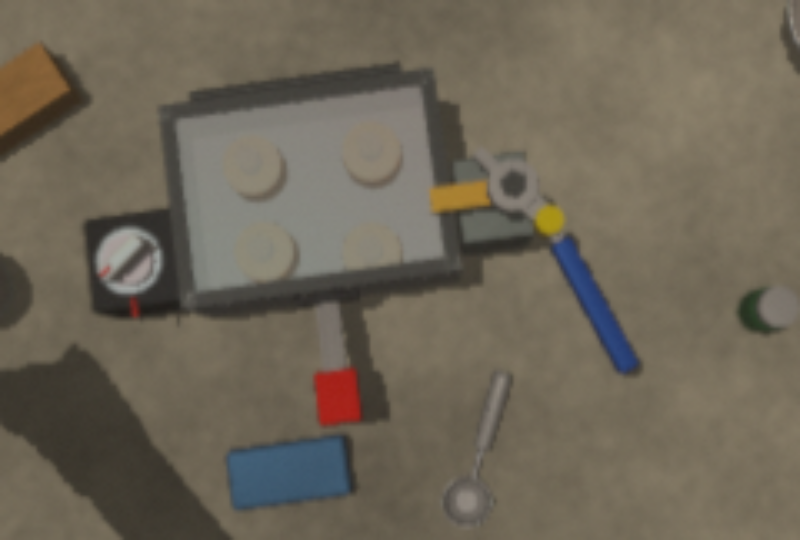

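View pics/c11side.png

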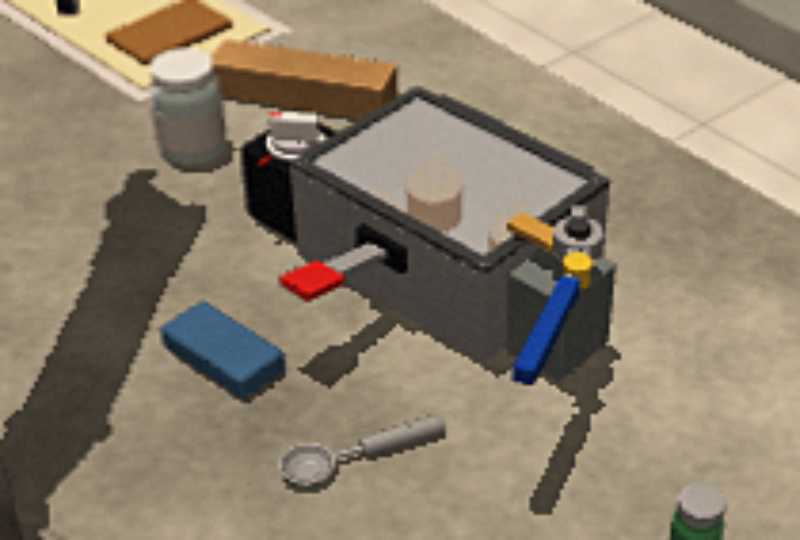

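Both views show the four jars upright under the shut lid. The pedal is up, the claw is over the lid with the handle tripped, and the knob bar at crop (130,260) has turned about 0.9 rad.

```bash
python3 -c "
from station import bot
print(bot.hand_in())"
```

```text
the job is handed in; nothing more can be done
None
```

Handed in at about 48 s: the four jars stand upright in the chest, the lid is closed gently, the clamp is home with the wrench tripped, and the knob is past its click. One jar shifted about 2 cm inside the chest after I placed it and stayed upright; I don't know whether that was the expected knock or me.

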